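# Hang the wheel rim on the gated twin J-hook

## Robot

A 6-joint arm with a two-finger parallel gripper is mounted at the origin on a cart in front of the work surface, level with it; the furniture and walls round the work are solid. World frame = base frame: x ahead of the robot, y to its left, z up, the work surface at z = 0. Lengths are in m, angles in rad, forces in N, time in s.
With the tool pointing down it reaches from about 0.35 to 0.775 m from the base axis. Payload 5.5 kg.
Tool frame: the origin (TCP) lies on the centre line of the jaws, within the pads' length; the fingertips stand 11 mm ahead of it and the grasp point (between the pads) lies 8 mm behind it (env.tip_extent is the distance from the TCP to the fingertips, in m); z points along the fingers, y is the line along which they close (so a half turn about z gives the same grasp; the last joint's range is limited). The gripper opens to 85 mm and grips with 20 to 120 N. Pads are 22 mm wide; open, the fingers measure 114 mm over their backs; the gripper's body (76 mm by 85 mm) begins 54 mm behind the grasp point. The pads swing forward as they close: fully open they stand 13 mm farther back than shut.
Start: joints at [-0.14, 0.313, 0.046, 1.304, 0, 1.431], TCP at [0.575, -0, 0.206] pointing down, gripper open.
Joint ranges: [-2.76, 2.76], [-0.86, 1.69], [-1.03, 1.26], [-2.2, 2.34], [-1.47, 1.5], [-3.14, 3.14]. Speed limits (rad/s): [2.57, 2.57, 3.14, 3.14, 3.14, 3.14].

## Interface

Orientations are given as a unit quaternion [w, x, y, z].
In Python, from workcell import env gives the robot as it stands.
- The arm moves only by the shell command python3 -m jog 'ROWS' [FORCE]. ROWS is JSON, a list of rows, each a list of 5 numbers: the gripper's target within -1 to 1 (shut at 1, half-way at 0, fully open at -1), then the shift along the tool's x, y, z in m, then the turn about the tool's z in degrees. In form: [[fingers, tx, ty, tz, turn], ...]. A call has 1 to 5 rows; each row shifts and turns the commanded pose from where the row before left it, along the tool's axes as they then stand; what a row does not reach is not made up. A row lasts 1/12 s, in which the tool goes at most 41.7 mm and 7.16 degrees, less where a joint would pass 70% of its speed; a pose out of reach is approached as far as the arm can. A call is refused whole if a number of a shift passes 0.0417 or a number of a turn 7.16, either way. A call with a gripper value outside its range is refused whole. The fingers move at their own pace and stop on an object; FORCE is the grip in N (left out, the last holds). Time passes only in rows, so rows that do not move let the fingers close. It gives the time, the measured TCP pose, the force, the opening and the grip force at its end, in the units of the state.
- env.get_state(): the state, without advancing time (a new reading comes with each control period).
- env.read_camera(name): name is "scene" or "side" or "wrist"; returns a dict with "img" (384x512x3 uint8, red, green, blue), "fov_y" (degrees; the focal length in pixels is half the picture's height over the tangent of half this angle, whatever the lens; pixels are square), "cx", "cy" (the principal point, pixels), "T" (4x4, takes a point from camera to world coordinates). Camera axes: x right, y up, looking along -z (the intrinsics and any distortion apply to the point x, -y, -z); pixel columns grow to the right and rows downward; lengths in m; the calibration is good to about 2 mm. A picture is of the moment at which its call begins. There is no depth.
- env.hand_in(): hands the job in; it is judged then, once.
The state is a dict: "clock": time; "joint_pos": joint angles; "qvel": joint speeds; "tau": joint torques, N m; "tcp_pos": TCP position; "orientation": TCP orientation; "wrist_force": force on the tool from outside, world axes, zero at the start; "ft_torque": the same for the moment, N m; "finger_gap": finger opening in m; "grip_force": force on a finger pad.
Only numpy, scipy, OpenCV 4.12 (cv2) and the standard library are available. Lean on these libraries where they do the work, as an engineer would, in place of code of your own. Each camera call takes 0.05 s, during which the arm holds its last target. There are 200 camera calls.

## Task

Lift the wheel rim out of its cradle by the top of the rim, take it over the upturned tips of the twin J-hook and set it down on both prongs in front of the spring gate, still in your grip: feel for the prongs, since the hook's height is not known exactly, and do not drop it. Then slide it back along the prongs so that the rim itself pushes through the spring gate (not lifted over it) and the gate snaps shut behind it, and let go so that the rim hangs on the prongs. Be gentle, never pressing the rim on the hook with more than 25 N, and leave the other things on the table where they are.

Things in the scene. Friction and masses are not known exactly. Their poses are not given: they have to be found in the camera images.
- rim: The wheel rim: plain steel ring of flat section, 160 outside diameter, 116 inside (22 deep radially), 12 thick, 0.2 to 0.42 kg. Origin at the ring's centre; its x axis = axle, level. It starts upright in the cradle, its top 170 above the table and free to be pinched across the 12 thickness.
- cradle: Fixed low cradle: plate 70x130x8 with two pairs of aluminium cheeks, 52 high, holding the foot of the rim in a 15 wide slot. Origin under its centre; x = the rim's axle, y along the slot. The rim lifts straight up out of it.
- stand: Fixed hook stand. Origin on the table under its post (22 diameter, 220 high). From a head on the post two level J prongs (10 diameter, at y = -32 and +32) run along the stand's -x, roughly to the robot. Along x: crossbar -25, front of the rubber stop collars -68 (24 across), gate pivot -104, prongs turn up from -134, outer side of tips -148; tips rise 21 over the prong axis.
- landing (a point): Point on the table (z = 0) under the place in front of the gate where the rim is set down, 121 along -x from the stand's origin. The head is clamped anywhere on the post: the prong axis stands 170 to 210 above the table; this is not measured and must be felt or seen. The prongs are rubber-mounted and give about 1 mm downward per 3 N, at most 10.
- seat (a point): Point on the table (z = 0) under the rim's place behind the gate, 78 along -x from the stand's origin. Rim on both prongs: its centre lies 42 below the prong axis, its top 38 above. Between the prongs nothing stands above their axis, so fingers on the rim's top pass there. Rim against the stop collars: centre at x = -74; back against the shut gate: about -95.
- gate (a joint): Spring gate: two flaps just outside the prongs (y = -42, +42; 7 wide, 5 thick) on one pivot at x = -104, 8 below the prong axis, reaching 10 above it. 0 = upright, shut; 1.45 = folded flat toward the post. The rim, pushed along the prongs toward the post with 4 to 8 N, folds it; it springs up behind the rim when the rim's centre is at about x = -80. It does not fold the other way.
- bracket_0: loose L-shaped sheet bracket, 22x34x28; bystander
- bracket_1: loose U-shaped sheet bracket, 26x36x22; bystander
- bracket_4: loose L-shaped sheet bracket, 22x34x28; bystander
- bracket_5: loose U-shaped sheet bracket, 26x36x22; bystander
- go_gauge: loose flat steel gauge with a notch at each end, 36x110x8; bystander
- spanner_13: loose combination spanner, 28x192x10; bystander
- flange_0: loose turned flange ring, 60 across, 14 high; bystander
- locating_pin_0: loose locating pin standing on its collar, 21 across, 42 high; bystander

How it is judged:
On the way, in this order (a step that is already met when the one before it is completed fails the run):
1. the held rim bears on the prongs with more than 2 N, in front of the shut gate (rim centre 108 to 136 mm before the post axis) (contact force between rim and stand above 2 N and contact force between the fingers and rim above 1 N and value of joint gate below 0.15 rad and height (world z) of rim above 0.11 m and x of rim in the frame of stand between -0.136 and -0.108 m and y of rim in the frame of stand between -0.015 and 0.015 m), for 0.2 s.
2. the held rim pushes the gate back by more than 0.7 rad (value of joint gate above 0.7 rad and contact force between rim and stand above 0.5 N and contact force between the fingers and rim above 1 N), for 0.1 s.
At the end, for the whole second after the job is handed in: The rim hangs at rest (under 0.03 m/s) and released on both prongs, behind the gate (its centre 64 to 102 mm before the post axis and within 15 mm of the middle of the prongs, its axle within 0.25 rad of the prongs' direction), and the gate is shut again (under 0.2 rad) (x of rim in the frame of stand between -0.102 and -0.064 m and y of rim in the frame of stand between -0.015 and 0.015 m and value of joint gate below 0.2 rad and contact force between rim and stand above 1 N and height (world z) of rim above 0.11 m and angle between the x axis of rim and the x axis of stand, either way round below 0.25 rad and linear speed of rim below 0.03 m/s and not (contact force between the fingers and rim above 0.1 N)); the robot touches nothing.
It fails at once if the rim is pressed on the hook stand with more than 25 N (contact force between rim and stand above 25 N).
It fails at once if one of the loose bystanders (brackets, gauge, spanner, flange, pin) is moved by more than 30 mm (distance of any of bracket_0, bracket_1, bracket_4, bracket_5, go_gauge, spanner_13, flange_0, locating_pin_0 from where it was at the start of the episode above 0.03 m).
It also fails if it takes over 58 s, if anything falls off the work surface, if the arm or the gripper's body presses on something with over 40 N, if the wrist force passes 120 N, or if a joint passes its speed limit or range.

## Working session

There is one attempt and no reset: what is moved stays moved. The work goes in short steps, Python scripts to look and compute and a shell command to move; the robot and the scene stay as the last step left them, time stands still between calls to the robot, and variables do not carry over. Pictures are saved under pics/ and viewed, at most 10 in all, crops included, and the job is handed in when it is done.

```bash
mkdir -p pics; ls; cat > h.py <<'E'
import numpy as np, cv2
from workcell import env
def snap(n,f):
    c=env.read_camera(n); cv2.imwrite(f'pics/{f}.png',c['img'][:,:,::-1]); np.savez(f'pics/{f}.npz',**{k:v for k,v in c.items() if k!='img'}); return c
def ray(f,u,v):
    c=np.load(f'pics/{f}.npz'); F=192/np.tan(np.radians(float(c['fov_y']))/2); T=c['T']
    return T[:3,3],T[:3,:3]@np.array([(u-c['cx'])/F,-(v-c['cy'])/F,-1])
def atz(f,u,v,z):
    o,d=ray(f,u,v); return o+d*(z-o[2])/d[2]
def proj(f,P):
    c=np.load(f'pics/{f}.npz'); F=192/np.tan(np.radians(float(c['fov_y']))/2); T=c['T']
    p=(np.atleast_2d(P)-T[:3,3])@T[:3,:3]; return np.c_[c['cx']-F*p[:,0]/p[:,2], c['cy']+F*p[:,1]/p[:,2]]
def tri(a,b):
    (o1,d1),(o2,d2)=ray(*a),ray(*b); A=np.c_[d1,-d2]; s=np.linalg.lstsq(A,o2-o1,rcond=None)[0]
    p,q=o1+s[0]*d1,o2+s[1]*d2; return (p+q)/2,np.linalg.norm(p-q)
E
python3 - <<'E'
from h import *
c=snap('scene','s1');d=snap('side','d1')
print({k:v for k,v in c.items() if k not in('img',)},{k:v for k,v in d.items() if k!='img'})
print(env.get_state())
a=np.vstack([c['img'],d['img']])
E
```

```text
pics
{'fov_y': 55.93550238704141, 'cx': 250.15292251999395, 'cy': 191.78740003921519, 'T': array([[ 0.88679949,  0.25109092, -0.38799488,  0.24702263],
       [-0.46207846,  0.49694058, -0.73452948, -0.70872778],
       [ 0.00837672,  0.83066444,  0.55671036,  0.59172043],
       [ 0.        ,  0.        ,  0.        ,  1.        ]])} {'fov_y': 47.35021799957739, 'cx': 260.59529731410237, 'cy': 189.1908732361056, 'T': array([[ 0.99826346, -0.02575148,  0.05298037,  0.61608437],
       [ 0.05592541,  0.69682491, -0.71505761, -0.94607194],
       [-0.01850424,  0.71677884,  0.69705501,  0.97185907],
       [ 0.        ,  0.        ,  0.        ,  1.        ]])}
{'clock': 0.1, 'joint_pos': array([-1.39573828e-01,  3.13933555e-01,  4.50998042e-02,  1.30360435e+00,
       -5.14335801e-06,  1.43121301e+00]), 'qvel': array([ 0.00079258, -0.00235698,  0.00387523,  0.00072555, -0.00079584,
       -0.0007882 ]), 'tau': array([ 3.58776997e-03, -4.81727242e+01,  2.99244744e+01,  1.27543980e-02,
       -1.12281841e-04,  1.60051752e-05]), 'tcp_pos': array([5.74504877e-01, 7.32870160e-05, 2.04996332e-01]), 'orientation': array([-6.54017571e-04,  7.07103186e-01,  7.07109900e-01, -4.96106777e-04]), 'wrist_force': array([ 0.13441815, -0.03814579, -0.31654113]), 'ft_torque': array([ 0.01807687, -0.02364274,  0.0021808 ]), 'grip_force': 0.0, 'finger_gap': 0.08543626157187299}
```

View pics/s1.png

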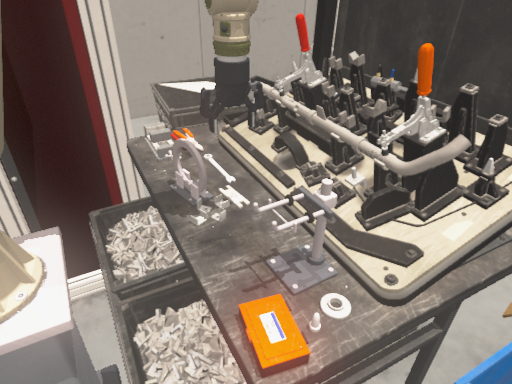

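View pics/d1.png

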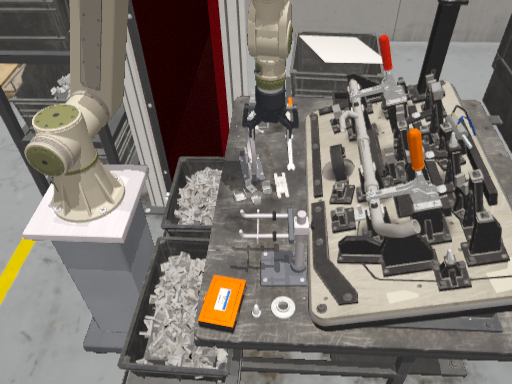

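The scene view shows the rim near (188,165) and the stand post near (325,185)–(318,262). In the side view the rim is near (252,160), the post top near (300,215), and the prongs point left. Enlarging both.

```bash
python3 - <<'E'
from h import *
a=cv2.imread('pics/s1.png')[120:295,150:350]; b=cv2.imread('pics/d1.png')[110:290,225:325]
a=cv2.resize(a,None,fx=4,fy=4,interpolation=cv2.INTER_CUBIC)[:,:800]; cv2.imwrite('pics/a.png',a[:600]); 
cv2.imwrite('pics/b.png',cv2.resize(b,None,fx=3.3,fy=3.3,interpolation=cv2.INTER_CUBIC))
cv2.imwrite('pics/a.png',cv2.resize(cv2.imread('pics/s1.png')[125:275,160:360],None,fx=4,fy=4,interpolation=cv2.INTER_CUBIC))
E
```

```text
(no output)
```

View pics/a.png

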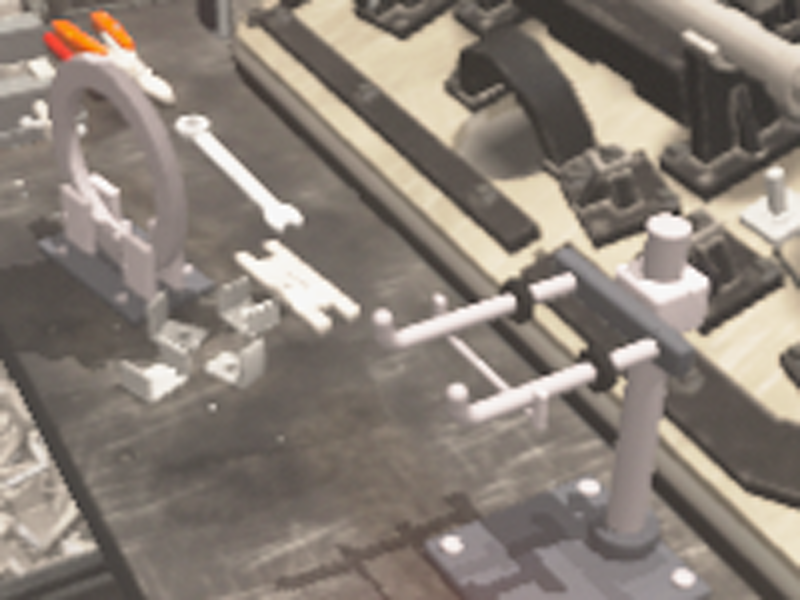

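View pics/b.png

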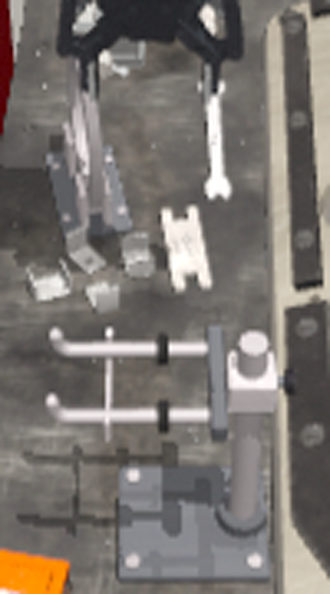

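```bash
python3 - <<'E'
from h import *
A=lambda u,v:('s1',160+u/4,125+v/4)
B=lambda u,v:('d1',225+u/3.3,110+v/3.3)
for n,a,b in [('posttop .22',(668,228),(253,343)),('tipfar',(382,318),(56,332)),('tipnear',(457,392),(52,400)),('bendfar',(398,336),(66,348)),('bendnear',(475,411),(66,412)),('colfar',(522,298),(163,348)),('colnear',(597,368),(163,415)),
 ('boltL',(453,543),(133,561)),('boltN',(683,577),(254,562)),('boltF',(588,487),(133,475)),('cradNearL',(140,322),(64,230)),('cradNearR',(212,288),(130,230)),('cradfarL',(38,243),(48,152))]:
    p,e=tri(A(*a),B(*b)); print(n,p.round(4),round(e,4))
for q in [(64,230),(130,230),(48,152)]: print('b',atz(*B(*q),.008).round(4))
for q in [(140,322),(212,288),(38,243)]: print('a',atz(*A(*q),.008).round(4))
print('postbase b',atz(*B(242,517),.0).round(4),'a',atz(*A(625,535),0).round(4))
E
```

```text
posttop .22 [ 0.6592 -0.2495  0.2155] 0.0001
tipfar [ 0.5156 -0.2219  0.1907] 0.0009
tipnear [ 0.5184 -0.2872  0.1912] 0.0
bendfar [ 0.5227 -0.2262  0.1797] 0.0009
bendnear [ 0.5279 -0.2876  0.1779] 0.0013
colfar [ 0.5948 -0.2228  0.1778] 0.0008
colnear [ 0.5968 -0.2849  0.1756] 0.0002
boltL [ 0.5653 -0.2593  0.0144] 0.0687
boltN [ 0.669  -0.2926  0.01  ] 0.0012
boltF [ 0.5764 -0.3111  0.1343] 0.0062
cradNearL [0.4894 0.0822 0.0042] 0.0094
cradNearR [ 5.52e-01  9.66e-02 -5.00e-04] 0.0006
cradfarL [ 0.4597  0.2171 -0.0043] 0.0003
b [0.488  0.0847 0.008 ]
b [0.5526 0.087  0.008 ]
b [0.4616 0.2027 0.008 ]
a [0.4879 0.0697 0.008 ]
a [0.5476 0.0854 0.008 ]
a [0.4553 0.1977 0.008 ]
postbase b [ 0.6604 -0.2437 -0.    ] a [ 0.6673 -0.243   0.    ]
```

```bash
python3 -m jog '[[-1,0.025,-0.012,-0.02,0],[-1,0.03,-0.013,-0.02,0],[-1,0.03,-0.013,-0.02,0],[-1,0.03,-0.013,-0.01,-5],[-1,0.03,-0.01,-0.005,-6]]' 60; python3 -m jog '[[-1,0,0,0,0]]'; python3 - <<'E'
from h import *
s=env.get_state(); print(s['tcp_pos'],s['orientation'])
snap('wrist','w1'); print(np.load('pics/w1.npz')['T'])
E
```

```text
clock: 0.52
tcp_pos: [0.5113, 0.1453, 0.2825]
orientation: [0.001, 0.635, 0.773, 0.001]
wrist_force: [1.0, 0.1, -0.6]
finger_gap: 0.0857
grip_force: 0.0
clock: 0.6
tcp_pos: [0.5096, 0.1482, 0.2826]
orientation: [-0.0, 0.633, 0.774, 0.001]
wrist_force: [-0.1, -0.2, 0.5]
finger_gap: 0.0852
grip_force: 0.0
[0.50958457 0.14819253 0.28255513] [-1.23673975e-04  6.32606810e-01  7.74472132e-01  1.23502235e-03]
[[ 0.97987126 -0.19233498 -0.05347492  0.496663  ]
 [ 0.19962771  0.94544845  0.25744128  0.21353162]
 [ 0.00104282 -0.26293438  0.96481315  0.44952627]
 [ 0.          0.          0.          1.        ]]
```

View pics/w1.png

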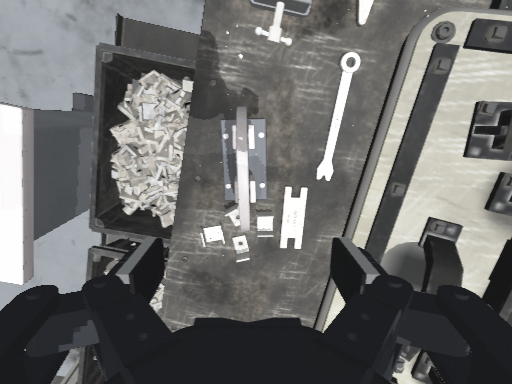

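The wrist view shows the rim edge-on, from about (241,108) to (245,230), with the cradle plate corners at about (221,119), (265,118), (268,197) and (224,201). Two brackets lie close to the rim's near end. I'll fit the model to these points.

```bash
python3 - <<'E'
from h import *
from scipy.optimize import least_squares
for q in [(221,119),(265,118),(268,197),(224,201)]: print(atz('w1',*q,.008).round(4))
g=cv2.imread('pics/w1.png').astype(int)
for r in (112,125,160,180,205,220): print(r,g[r,228:260].sum(1)//3)
def mod(p):
    th=p[2]; t=np.linspace(0,2*np.pi,361)
    n=np.array([np.cos(th),np.sin(th)]); e=np.array([-n[1],n[0]]); out=[]
    for s in(-.006,.006):
        out.append(np.c_[p[0]+n[0]*s+e[0]*.08*np.cos(t),p[1]+n[1]*s+e[1]*.08*np.cos(t),.09+.08*np.sin(t)])
    return proj('w1',np.vstack(out))
for th in (8,10,12,14):
  for c in [(.508,.149)]:
    m=mod((*c,np.radians(th))); print(th,m.min(0),m.max(0),m[m[:,1].argmin()],m[m[:,1].argmax()])
E
```

```text
[0.458  0.2051 0.008 ]
[0.5237 0.22   0.008 ]
[0.5557 0.0983 0.008 ]
[0.4858 0.0771 0.008 ]
112 [ 63  64  68  67  67  66  67  70 101 138 141 141 140 140 140 139 139 136
 113  73  68  68  69  70  70  65  62  61  66  71  87 108]
125 [102 104 103 103 133 173 179 167 143 160 163 164 162 158 158 159 160 160
 144 102 153 214 214 212 211 194 153 155 154 158 159 158]
160 [ 79  78  80  80  79  78  78  91 149 230 251 251 250 250 250 249 249 250
 248 222 134 136 137 135 134 135 134 134 132 134 136 138]
180 [130 123  99  79  78  78  96 124 120 165 230 241 244 244 245 248 249 249
 248 240 186 104 122 128 127 128 128 129 133 134 137 136]
205 [ 63  62  62  59  59  68  92 107 108 111 157 221 233 231 230 229 230 231
 232 231 217 159  91  93  99 105 106 112 122 120 114 109]
220 [122 119 118 154 226 247 241 234 232 232 223 213 203 218 218 220 220 221
 222 223 220 186 118 128 134 122 107 103 111 208 251 251]
8 [237.15353435 106.21219205] [254.57005459 232.36767815] [244.51126482 106.21219205] [246.64778618 232.36767815]
10 [238.89165632 106.28642757] [252.33450721 232.29631385] [242.22496106 106.28642757] [248.67683932 232.29631385]
12 [238.98952109 106.35769079] [251.02889087 232.23734974] [249.75074953 106.35769079] [241.25368621 232.23734974]
14 [237.09763311 106.24017616] [252.73378719 232.34094399] [247.46617957 106.24017616] [243.2817006  232.34094399]
```

```bash
python3 - <<'E'
from h import *
for th in (10,11,12,13):
    a=np.radians(th); e=np.array([-np.sin(a),np.cos(a)]); c=np.array([.507,.149])
    P=[[*(c+e*.08*np.cos(t)),.09+.08*np.sin(t)] for t in np.radians([20,60,90,120,160])]
    print(th,proj('w1',np.array(P)).round(1).tolist())
E
```

```text
10 [[246.2, 109.7], [245.2, 144.1], [244.2, 184.3], [243.4, 217.3], [243.2, 232.0]]
11 [[245.0, 109.7], [244.5, 144.1], [244.2, 184.3], [244.1, 217.3], [244.2, 232.0]]
12 [[243.9, 109.7], [243.9, 144.1], [244.2, 184.3], [244.7, 217.3], [245.2, 232.0]]
13 [[242.7, 109.7], [243.2, 144.1], [244.2, 184.3], [245.3, 217.3], [246.3, 232.0]]
```

```bash
python3 -m jog '[[-1,0.003,-0.004,0.02,-1.5],[-1,0,0,0.035,0],[-1,0,0,0.035,0],[-1,0,0,0.025,0],[-1,0,0,0.0135,0]]' 60; python3 -m jog '[[0,0,0,0,0],[0.3,0,0,0,0],[0.5,0,0,0,0]]';python3 -m jog '[[1,0,0,0,0],[1,0,0,0,0],[1,0,0,0,0],[1,0,0,0,0]]' 60
```

```text
clock: 1.07
tcp_pos: [0.5046, 0.1448, 0.1478]
orientation: [-0.002, 0.627, 0.779, -0.002]
wrist_force: [-0.6, 0.3, -0.7]
finger_gap: 0.0858
grip_force: 0.0
clock: 1.32
tcp_pos: [0.5078, 0.1457, 0.1531]
orientation: [0.0, 0.626, 0.779, 0.0]
wrist_force: [0.7, 0.6, -0.5]
finger_gap: 0.0516
grip_force: 0.0
clock: 1.65
tcp_pos: [0.5074, 0.1462, 0.1531]
orientation: [0.001, 0.626, 0.78, 0.001]
wrist_force: [-0.3, -0.6, -0.5]
finger_gap: 0.0008
grip_force: 0.0
```

The fingers shut on nothing, so I need to look.

```bash
python3 - <<'E'
from h import *
snap('scene','s2');snap('wrist','w2');snap('side','d2')
a=cv2.resize(cv2.imread('pics/s2.png')[50:240,120:280],None,fx=2.5,fy=2.5,interpolation=cv2.INTER_CUBIC)
b=cv2.resize(cv2.imread('pics/d2.png')[60:250,220:380],None,fx=2.5,fy=2.5,interpolation=cv2.INTER_CUBIC)
cv2.imwrite('pics/c2.png',np.hstack([a,b]))
E
```

```text
(no output)
```

View pics/c2.png

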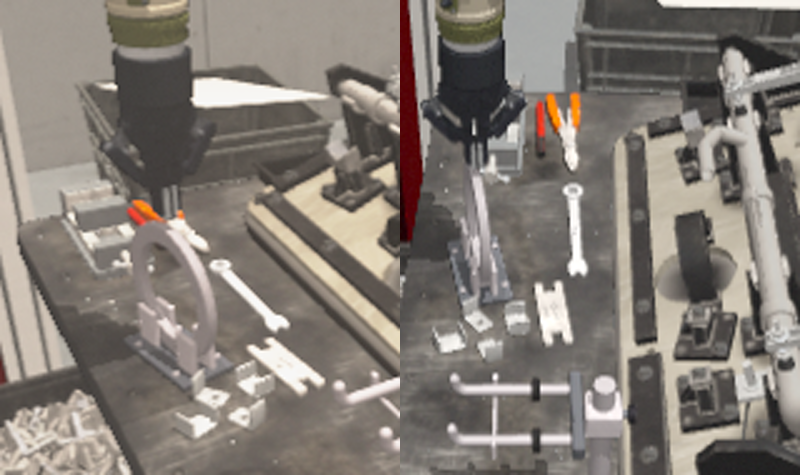

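View pics/w2.png

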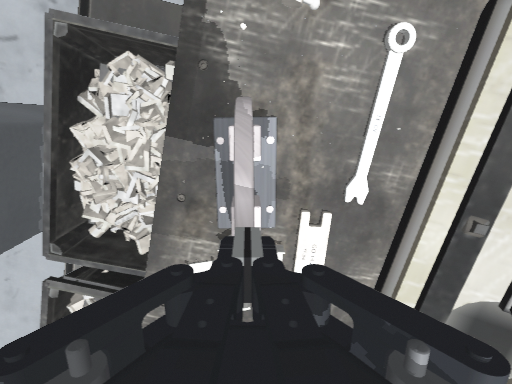

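The scene crop shows the shut fingers beside or behind the rim's top arc. The wrist crop shows the tips at about (245,240), over the near part of the rim. I'll compare both with projections of the TCP and the rim model.

```bash
python3 - <<'E'
from h import *
p=env.get_state()['tcp_pos'];print(p)
tip=p-[0,0,.011]
a=np.radians(13); e=np.array([-np.sin(a),np.cos(a)]); c=np.array([.5055,.150])
R=np.array([[*(c+e*.08*np.cos(t)),.09+.08*np.sin(t)] for t in np.radians([0,45,90,135,180])])
for f in('s2','d2','w2'):
    k={'s2':lambda q:(q-[120,50])*2.5,'d2':lambda q:(q-[220,60])*2.5+[400,0],'w2':lambda q:q}[f]
    print(f,'tcp,tip',k(proj(f,[p,tip])).round(0).tolist(),'rim',k(proj(f,R)).round(0).tolist())
E
```

```text
[0.50706133 0.14623447 0.15256615]
s2 tcp,tip [[169.0, 238.0], [170.0, 247.0]] rim [[135.0, 261.0], [140.0, 224.0], [165.0, 222.0], [196.0, 261.0], [213.0, 316.0]]
d2 tcp,tip [[475.0, 181.0], [476.0, 188.0]] rim [[467.0, 181.0], [468.0, 156.0], [474.0, 167.0], [481.0, 210.0], [486.0, 258.0]]
w2 tcp,tip [[246.0, 226.0], [246.0, 220.0]] rim [[244.0, 95.0], [244.0, 129.0], [245.0, 231.0], [246.0, 292.0], [246.0, 277.0]]
```

```bash
python3 - <<'E'
from h import *
print(env.tip_extent, env.get_state()['joint_pos'])
S=('s2',120+171/2.5,50+213/2.5);D=('d2',220+78/2.5,60+166/2.5);W=('w2',246,232)
for x,y in((S,D),(S,W),(D,W)): print(tri(x,y))
a=cv2.resize(cv2.imread('pics/s2.png')[105:165,160:220],None,fx=6,fy=6,interpolation=cv2.INTER_CUBIC)
b=cv2.resize(cv2.imread('pics/d2.png')[95:155,220:280],None,fx=6,fy=6,interpolation=cv2.INTER_CUBIC)
cv2.imwrite('pics/c3.png',np.hstack([a,b]))
E
```

```text
0.011 [ 1.28613459e-01  2.43906242e-01 -1.79568248e-01  1.14680945e+00
 -2.64005829e-05  1.48116549e+00]
(array([0.51098176, 0.13970229, 0.18194188]), np.float64(0.004471665943289901))
(array([0.50944849, 0.15166125, 0.1781159 ]), np.float64(0.007541378394607351))
(array([0.50860533, 0.15023379, 0.17150821]), np.float64(0.004536606192482305))
```

View pics/c3.png

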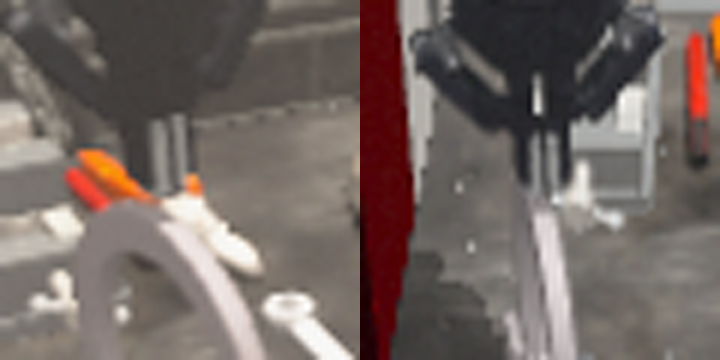

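The pictures put the shut fingertips at z ≈ 0.175, just above the rim top. Nominally they should be at 0.142, so the fingers end about 30 mm short of the stated TCP. Next: open half-way, go 28 mm lower and close again, watching the opening.

```bash
python3 -m jog '[[-0.3,0,0,0,0],[-0.3,0,0,0,0],[-0.3,0,0,0,0],[-0.3,0,0,0,0]]' 60; python3 -m jog '[[-0.3,0.003,-0.001,0.01,0],[-0.3,0,0,0.01,0],[-0.3,0,0,0.008,0],[-0.3,0,0,0,0]]'; python3 -m jog '[[1,0,0,0,0],[1,0,0,0,0],[1,0,0,0,0],[1,0,0,0,0],[1,0,0,0,0]]' 60
```

```text
clock: 2.13
tcp_pos: [0.5069, 0.1462, 0.1523]
orientation: [0.0, 0.626, 0.78, -0.0]
wrist_force: [0.4, 0.2, -0.2]
finger_gap: 0.0485
grip_force: 0.0
clock: 2.47
tcp_pos: [0.5035, 0.1487, 0.1216]
orientation: [-0.001, 0.626, 0.78, -0.002]
wrist_force: [-0.4, 0.3, -0.3]
finger_gap: 0.0552
grip_force: 0.0
clock: 2.88
tcp_pos: [0.5057, 0.1489, 0.1249]
orientation: [0.0, 0.626, 0.78, 0.0]
wrist_force: [-0.5, -0.1, 2.1]
finger_gap: 0.0106
grip_force: 60.8
```

Gripped: the opening is 10.6 mm at 60 N. The earlier shut-on-nothing also proves the tips stay at least 17 mm above the TCP, so they will clear the gate pivot. Lifting out and turning to the stand's direction.

```bash
python3 -m jog '[[1,0,0,0,0],[1,0,0,-0.01,0],[1,0,0,-0.025,0],[1,0,0,-0.03,0],[1,0,0,-0.03,0]]' 100; python3 -m jog '[[1,0,0,-0.025,0],[1,0,0,0,6],[1,0,0,0,5.5],[1,-0.03,-0.01,0,0],[1,-0.035,-0.01,0,0]]'; python3 -m jog '[[1,-0.035,-0.005,0,0],[1,-0.035,0,0,0],[1,-0.035,0,0,0],[1,-0.035,0,0,0],[1,-0.035,0,0,0]]'; python3 -m jog '[[1,-0.035,0,0,0],[1,-0.035,0,0,0],[1,-0.035,0,0,0],[1,-0.03,0,0,0],[1,0,0,0,0]]'
```

```text
clock: 3.3
tcp_pos: [0.5043, 0.1488, 0.22]
orientation: [-0.001, 0.626, 0.78, -0.001]
wrist_force: [0.6, 0.1, -3.0]
finger_gap: 0.0095
grip_force: 99.8
clock: 3.72
tcp_pos: [0.4863, 0.0843, 0.2444]
orientation: [-0.0, 0.7, 0.715, 0.0]
wrist_force: [0.8, -1.0, -1.6]
finger_gap: 0.0094
grip_force: 99.8
clock: 4.13
tcp_pos: [0.4839, -0.093, 0.2447]
orientation: [-0.0, 0.701, 0.713, 0.0]
wrist_force: [1.5, -0.7, -3.1]
finger_gap: 0.0091
grip_force: 99.8
clock: 4.55
tcp_pos: [0.4868, -0.2319, 0.2438]
orientation: [0.001, 0.703, 0.711, -0.001]
wrist_force: [0.9, 0.4, -2.3]
finger_gap: 0.0097
grip_force: 99.8
```

```bash
python3 -m jog '[[1,0,0,0,0]]'; python3 - <<'E'
from h import *
print(env.get_state()['tcp_pos'],env.get_state()['wrist_force'])
snap('scene','s3');snap('side','d3')
a=cv2.resize(cv2.imread('pics/s3.png')[120:270,195:345],None,fx=4,fy=4,interpolation=cv2.INTER_CUBIC)[:,:460]
b=cv2.resize(cv2.imread('pics/d3.png')[135:285,225:325],None,fx=4,fy=4,interpolation=cv2.INTER_CUBIC)[:,:340]
cv2.imwrite('pics/c4.png',np.hstack([a,b]))
E
```

```text
clock: 4.63
tcp_pos: [0.4864, -0.2279, 0.2439]
orientation: [-0.001, 0.702, 0.712, 0.0]
wrist_force: [0.1, 0.1, -2.3]
finger_gap: 0.0093
grip_force: 99.8
[ 0.48636156 -0.22788475  0.24392665] [ 0.06174879  0.05940145 -2.25274399]
```

View pics/c4.png

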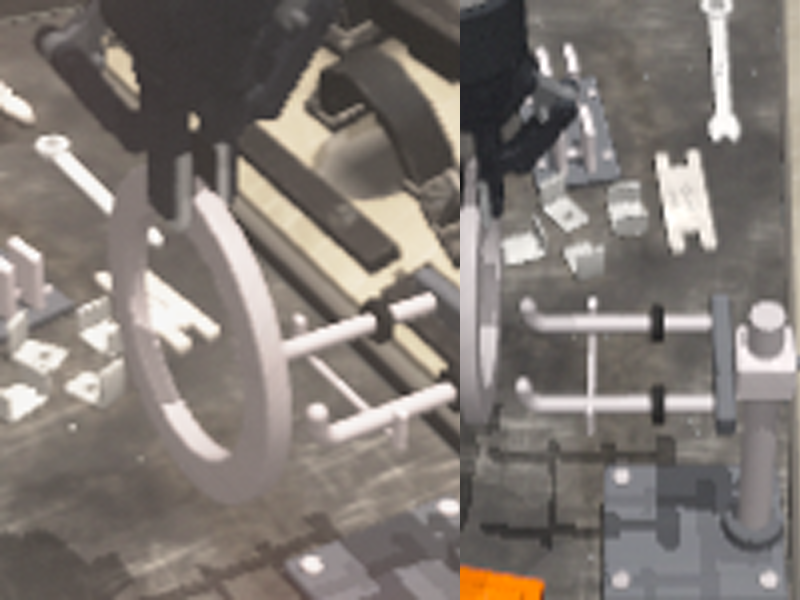

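The rim hangs in the grip in front of the tips. In the scene crop its bottom is near (245,500) and the near tip at (318,411). In the side crop the tips are at (528,306) and (524,385). I'll fit the stand pose to these points and check the rim's position.

```bash
python3 - <<'E'
from h import *
from scipy.optimize import least_squares
A=lambda u,v:('s1',160+u/4,125+v/4)
B=lambda u,v:('d1',225+u/3.3,110+v/3.3)
C=lambda u,v:('s3',195+u/4,120+v/4)
D=lambda u,v:('d3',225+(u-460)/4,135+v/4)
# (x,y,dz|None->post top)
tf,tn,cf,cn,pt=(-.143,.032,.017),(-.143,-.032,.017),(-.064,.032,0),(-.064,-.032,0),(0,0,None)
obs=[(tf,A(382,318)),(tn,A(457,392)),(cf,A(520,300)),(cn,A(597,369)),(pt,A(668,228)),
(tf,B(56,332)),(tn,B(52,400)),(cf,B(163,348)),(cn,B(163,415)),(pt,B(253,343)),
(tn,C(318,411)),(cf,C(380,318)),(tf,D(528,304)),(tn,D(524,384)),(cf,D(657,321)),(cn,D(657,403)),(pt,D(769,316))]
def res(p):
    x,y,th,h,bx1,by1,bx2,by2=p;r=[]
    for (a,b,c),(f,u,v) in obs:
        P=[x+a*np.cos(th)-b*np.sin(th),y+a*np.sin(th)+b*np.cos(th),.22 if c is None else h+c]
        r.append(proj(f,P)[0]-[u,v]+([bx1,by1] if f[0]=='s' else [bx2,by2]))
    return np.r_[np.ravel(r),np.array(p[4:])*1]
s=least_squares(res,[.66,-.25,.02,.178,0,0,0,0],loss='soft_l1'); print(s.x.round(4)); print(res(s.x)[:-4].reshape(-1,2).round(1).tolist())
x,y,th=s.x[:3]
for d in(-.175,-.121,-.078): print(d,x+d*np.cos(th),y+d*np.sin(th))
t=env.get_state()['tcp_pos']
for dz in(.03,.035,.04):
  c=t-[0,0,dz]; yaw=np.radians(1)
  a=np.linspace(0,2*np.pi,181)
  R=c+.08*np.c_[-np.sin(yaw)*np.cos(a),np.cos(yaw)*np.cos(a),np.sin(a)]
  q=(proj('s3',R)-[195,120])*4; w=(proj('d3',R)-[225,135])*4+[460,0]; print(dz,q.min(0),q.max(0),w.min(0),w.max(0))
E
```

```text
[ 0.6585 -0.253   0.0396  0.1789 -0.3384  0.6329  0.5636  0.0278]
[[0.2, -0.3], [0.1, -0.1], [-0.3, -0.1], [0.2, -0.2], [0.8, -0.4], [-0.2, 0.2], [-0.3, -0.2], [-0.0, 0.1], [0.1, 0.0], [0.4, -0.1], [-0.2, 0.1], [-0.3, 0.4], [-0.2, -0.2], [-0.6, 0.0], [0.1, 0.3], [0.3, 0.0], [-0.2, -0.2]]
-0.175 0.4836553489363651 -0.25997262400702154
-0.121 0.5376130227951567 -0.25783500108698143
-0.078 0.5805793186456758 -0.25613281987287545
0.03 [115.06527798 144.43585414] [279.29271114 485.62178111] [460.79593133 146.41894365] [491.07400601 414.25117739]
0.035 [115.3912335  154.34976311] [278.91910036 493.88936741] [461.4689535  152.62908945] [491.55962386 419.59757167]
0.04 [115.71466262 164.1786034 ] [278.5489439  502.08748588] [462.13717629 158.79815827] [492.0422621  424.90843682]
```

```bash
python3 -m jog '[[1,-0.016,-0.001,0,-1.3],[1,-0.016,0,0,0],[1,0,0,0.02,0],[1,0,0,0.016,0],[1,0,0,0,0]]' 100; python3 - <<'E'
from workcell import env
s=env.get_state();print(s['tcp_pos'],s['orientation'],s['wrist_force'])
E
```

```text
clock: 5.15
tcp_pos: [0.4854, -0.2571, 0.2053]
orientation: [-0.003, 0.693, 0.721, -0.0]
wrist_force: [-1.2, 0.5, -3.3]
finger_gap: 0.0095
grip_force: 99.7
[ 0.48541254 -0.25709719  0.20528554] [-2.64414519e-03  6.92704673e-01  7.21216445e-01 -2.88550673e-04] [-1.1807018   0.4639315  -3.34732003]
```

```bash
python3 -m jog '[[1,-0.002,0,0,0],[1,0,0.012,0,0],[1,0,0.014,0,0],[1,0,0.014,0,0],[1,0,0.012,0,0]]'; python3 -m jog '[[1,0,0,0,0],[1,0,0,0,0]]'; python3 - <<'E'
from h import *
snap('scene','s4');snap('side','d4')
s=env.get_state();print(s['tcp_pos'],s['orientation'],s['wrist_force'])
p=s['tcp_pos'];d=p[:2]-[.6585,-.253];c,k=np.cos(.0396),np.sin(.0396);print(d[0]*c+d[1]*k,-d[0]*k+d[1]*c)
E
```

```text
clock: 5.57
tcp_pos: [0.5404, -0.2585, 0.2101]
orientation: [0.001, 0.693, 0.721, 0.0]
wrist_force: [0.7, -0.7, -3.5]
finger_gap: 0.0091
grip_force: 99.8
clock: 5.73
tcp_pos: [0.5396, -0.2583, 0.2093]
orientation: [0.001, 0.692, 0.722, 0.0]
wrist_force: [-0.9, 0.5, -2.5]
finger_gap: 0.0095
grip_force: 99.8
[ 0.53864571 -0.25831461  0.20902325] [ 2.53992310e-04  6.92676973e-01  7.21247907e-01 -5.89091257e-05] [ 0.68156707  0.71755017 -2.4552544 ]
-0.11997073093808357 -0.0005654516272694862
```

```bash
python3 -m jog '[[1,0,-0.001,0.01,0],[1,0,0,0.01,0],[1,0,0,0.004,0],[1,0,0,0,0],[1,0,0,0,0]]'; for i in 1; do python3 -m jog '[[1,0,0,0.002,0],[1,0,0,0,0]]'; done; python3 -m jog '[[1,0,0,0.002,0],[1,0,0,0,0]]'; python3 -m jog '[[1,0,0,0.002,0],[1,0,0,0,0]]'
```

```text
clock: 6.25
tcp_pos: [0.5372, -0.2582, 0.1836]
orientation: [-0.001, 0.693, 0.721, -0.0]
wrist_force: [0.5, 0.2, -2.6]
finger_gap: 0.0096
grip_force: 99.7
clock: 6.42
tcp_pos: [0.5379, -0.2585, 0.1823]
orientation: [0.0, 0.693, 0.721, 0.0]
wrist_force: [0.9, -0.1, -1.9]
finger_gap: 0.0094
grip_force: 99.8
clock: 6.58
tcp_pos: [0.5379, -0.2585, 0.1802]
orientation: [0.0, 0.693, 0.721, 0.0]
wrist_force: [-0.6, 0.7, -2.9]
finger_gap: 0.0093
grip_force: 99.8
clock: 6.75
tcp_pos: [0.5378, -0.2584, 0.178]
orientation: [-0.0, 0.693, 0.721, -0.0]
wrist_force: [-0.2, 0.8, -2.5]
finger_gap: 0.0092
grip_force: 99.8
```

```bash
python3 -m jog '[[1,0,0,0.002,0],[1,0,0,0,0],[1,0,0,0,0]]'; python3 -m jog '[[1,0,0,0.0015,0],[1,0,0,0,0],[1,0,0,0,0]]'; python3 -m jog '[[1,0,0,0.0015,0],[1,0,0,0,0],[1,0,0,0,0]]'
```

```text
clock: 7.0
tcp_pos: [0.5378, -0.2584, 0.1761]
orientation: [-0.0, 0.693, 0.721, 0.0]
wrist_force: [-0.4, 0.0, -2.1]
finger_gap: 0.009
grip_force: 99.8
clock: 7.25
tcp_pos: [0.5378, -0.2584, 0.1747]
orientation: [-0.0, 0.693, 0.721, 0.0]
wrist_force: [-0.1, -0.1, -2.9]
finger_gap: 0.0092
grip_force: 99.8
clock: 7.5
tcp_pos: [0.5378, -0.2584, 0.1732]
orientation: [-0.0, 0.693, 0.721, 0.0]
wrist_force: [-0.1, 0.4, -2.8]
finger_gap: 0.0094
grip_force: 99.8
```

```bash
python3 -m jog '[[1,0,0,0.0015,0],[1,0,0,0,0],[1,0,0,0,0]]'; python3 -m jog '[[1,0,0,0.0015,0],[1,0,0,0,0],[1,0,0,0,0]]'; python3 -m jog '[[1,0,0,0.0015,0],[1,0,0,0,0],[1,0,0,0,0]]'
```

```text
clock: 7.75
tcp_pos: [0.5379, -0.2584, 0.1719]
orientation: [0.0, 0.693, 0.721, 0.0]
wrist_force: [0.9, 0.8, -1.2]
finger_gap: 0.0094
grip_force: 99.8
clock: 8.0
tcp_pos: [0.5379, -0.2584, 0.1707]
orientation: [0.0, 0.693, 0.721, 0.0]
wrist_force: [-1.7, 0.1, 0.6]
finger_gap: 0.0092
grip_force: 100.1
clock: 8.25
tcp_pos: [0.538, -0.2585, 0.1693]
orientation: [0.0, 0.693, 0.721, 0.0]
wrist_force: [-1.2, -0.0, 3.3]
finger_gap: 0.0091
grip_force: 100.5
```

Contact came at TCP z ≈ 0.172 and the prongs now carry about 6 N. Holding, then sliding back.

```bash
python3 -m jog '[[1,0,0,0,0],[1,0,0,0,0],[1,0,0,0,0],[1,0,0,-0.0005,0],[1,0,0,0,0]]'; python3 -m jog '[[1,0,0.004,0,0],[1,0,0.003,0,0],[1,0,0,0,0]]'; python3 -m jog '[[1,0,0.003,0,0],[1,0,0.002,0,0],[1,0,0,0,0]]'; python3 -m jog '[[1,0,0.002,0,0],[1,0,0.002,0,0],[1,0,0,0,0]]'
```

```text
clock: 8.67
tcp_pos: [0.538, -0.2585, 0.1695]
orientation: [0.0, 0.693, 0.721, 0.0]
wrist_force: [0.1, 0.1, 3.7]
finger_gap: 0.0094
grip_force: 100.5
clock: 8.92
tcp_pos: [0.545, -0.2574, 0.1688]
orientation: [-0.001, 0.693, 0.721, 0.0]
wrist_force: [-1.7, 3.8, 2.2]
finger_gap: 0.0091
grip_force: 100.6
clock: 9.17
tcp_pos: [0.5481, -0.2573, 0.1686]
orientation: [-0.002, 0.693, 0.721, -0.001]
wrist_force: [-7.0, 2.1, 3.8]
finger_gap: 0.0094
grip_force: 100.7
clock: 9.42
tcp_pos: [0.5513, -0.257, 0.1684]
orientation: [-0.003, 0.693, 0.721, -0.002]
wrist_force: [-8.4, 3.4, 3.7]
finger_gap: 0.0094
grip_force: 100.8
```

```bash
python3 -m jog '[[1,0.0005,0.002,0,0],[1,0,0.002,0,0],[1,0,0,0,0]]'; python3 -m jog '[[1,0.0003,0.003,0,0],[1,0,0.003,0,0],[1,0,0,0,0]]'; python3 -m jog '[[1,0,0.003,0,0],[1,0,0.003,0,0],[1,0,0,0,0]]'
```

```text
clock: 9.67
tcp_pos: [0.5557, -0.2565, 0.1685]
orientation: [-0.002, 0.693, 0.721, -0.001]
wrist_force: [-6.7, 2.6, 3.9]
finger_gap: 0.0096
grip_force: 100.8
clock: 9.92
tcp_pos: [0.5628, -0.2561, 0.1688]
orientation: [-0.001, 0.693, 0.721, -0.001]
wrist_force: [-4.0, 2.9, 4.1]
finger_gap: 0.0095
grip_force: 100.8
clock: 10.17
tcp_pos: [0.5685, -0.2558, 0.1687]
orientation: [-0.002, 0.693, 0.721, -0.001]
wrist_force: [-4.9, 2.7, 4.9]
finger_gap: 0.0092
grip_force: 100.8
```

```bash
python3 -m jog '[[1,0.0003,0.003,0,0],[1,0,0.003,0,0],[1,0,0,0,0]]'; python3 -m jog '[[1,0,0.003,0,0],[1,0,0.002,0,0],[1,0,0,0,0]]'; python3 -m jog '[[1,0,0.001,0,0],[1,0,0,0,0]]'
```

```text
clock: 10.42
tcp_pos: [0.5752, -0.2555, 0.1689]
orientation: [-0.001, 0.693, 0.721, -0.0]
wrist_force: [-3.4, 2.4, 4.1]
finger_gap: 0.0096
grip_force: 100.7
clock: 10.67
tcp_pos: [0.5813, -0.2554, 0.1692]
orientation: [0.0, 0.693, 0.721, 0.0]
wrist_force: [-2.6, 2.7, 2.1]
finger_gap: 0.0095
grip_force: 100.6
clock: 10.83
tcp_pos: [0.582, -0.2554, 0.1692]
orientation: [0.0, 0.693, 0.721, 0.0]
wrist_force: [-2.1, 2.5, 2.2]
finger_gap: 0.0094
grip_force: 100.6
```

```bash
python3 -m jog '[[1,0,0.001,0,0],[1,0,0,0,0]]'; python3 - <<'E'
from h import *
snap('scene','s5');snap('side','d5')
a=cv2.resize(cv2.imread('pics/s5.png')[155:255,225:325],None,fx=6,fy=6,interpolation=cv2.INTER_CUBIC)[:,:420]
b=cv2.resize(cv2.imread('pics/d5.png')[190:270,235:310],None,fx=6,fy=6,interpolation=cv2.INTER_CUBIC)[:,:380]
b=np.pad(b,((0,len(a)-len(b)),(0,0),(0,0)))
cv2.imwrite('pics/c5.png',np.hstack([a,b])[:, :800])
E
```

```text
clock: 11.0
tcp_pos: [0.5829, -0.2554, 0.1693]
orientation: [-0.0, 0.693, 0.721, 0.0]
wrist_force: [-2.7, 1.9, 2.2]
finger_gap: 0.0094
grip_force: 100.5
```

View pics/c5.png

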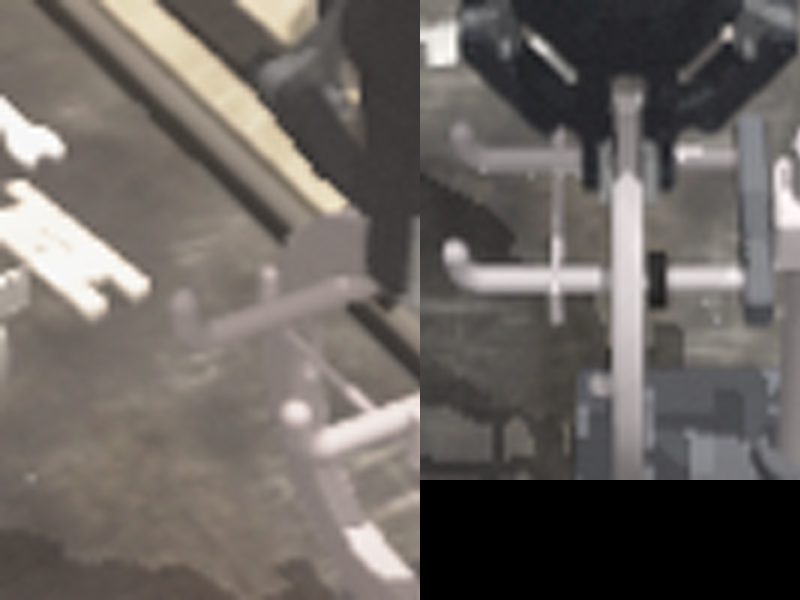

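The last picture shows the gate flap upright again, near (268,280) on the left and (558,140) on the right. The rim is behind it and just short of the collars, near (655,280). Easing the load, then opening a little and rising.

```bash
python3 -m jog '[[1,0,-0.0005,-0.0008,0],[1,0,0,0,0],[1,0,0,0,0]]' 40; python3 -m jog '[[0.75,0,0,0,0],[0.65,0,0,0,0],[0.55,0,0,0,0],[0.5,0,0,0,0],[0.5,0,0,0,0]]' 20; python3 -m jog '[[0.5,0,0,0,0],[0.5,0,0,0,0]]'
```

```text
clock: 11.35
tcp_pos: [0.5827, -0.2555, 0.1701]
orientation: [0.0, 0.693, 0.721, 0.0]
wrist_force: [-0.5, 2.4, 1.2]
finger_gap: 0.0094
grip_force: 100.3
clock: 11.77
tcp_pos: [0.5824, -0.2562, 0.1702]
orientation: [0.0, 0.693, 0.721, -0.0]
wrist_force: [0.1, -0.2, 0.5]
finger_gap: 0.0214
grip_force: 0.0
clock: 11.93
tcp_pos: [0.5823, -0.2558, 0.1702]
orientation: [0.0, 0.693, 0.721, -0.0]
wrist_force: [-0.3, -0.9, -0.4]
finger_gap: 0.0214
grip_force: 0.0
```

Released. Rising slowly.

```bash
python3 -m jog '[[0.4,0,0,0,0],[0.4,0,0,-0.004,0],[0.4,0,0,-0.008,0],[0.4,0,0,-0.01,0],[0.4,0,0,-0.015,0]]'; python3 -m jog '[[0.4,0,0,-0.02,0],[0.4,0,0,-0.025,0],[0.4,0,0,-0.025,0],[0.4,0,0,0,0],[0.4,0,0,0,0]]'; python3 -m jog '[[0.4,0,0,0,0],[0.4,0,0,0,0],[0.4,0,0,0,0],[0.4,0,0,0,0],[0.4,0,0,0,0]]'; python3 - <<'E'
from h import *
snap('side','d6'); a=cv2.imread('pics/d6.png').astype(int); b=cv2.imread('pics/d5.png').astype(int); o=cv2.imread('pics/d1.png').astype(int)
print('rim/gate region vs d5',np.abs(a-b)[220:265,250:300].mean(), 'bystanders vs d1',[np.abs(a-o)[y0:y1,x0:x1].mean().round(1) for y0,y1,x0,x1 in((165,205,235,295),(290,325,245,300),(135,170,283,300))])
for r in(236,250,260): print(r,a[r,245:290].sum(1)//3)
# flap column crossing above/below near prong
print(b[236,245:290].sum(1)//3)
E
```

```text
clock: 12.35
tcp_pos: [0.5819, -0.2553, 0.2075]
orientation: [-0.001, 0.693, 0.721, -0.0]
wrist_force: [0.5, -0.1, -0.1]
finger_gap: 0.0258
grip_force: 0.0
clock: 12.77
tcp_pos: [0.5834, -0.2562, 0.2802]
orientation: [0.003, 0.693, 0.721, 0.001]
wrist_force: [-0.2, -0.0, -0.2]
finger_gap: 0.0254
grip_force: 0.0
clock: 13.18
tcp_pos: [0.5819, -0.2554, 0.2763]
orientation: [-0.001, 0.693, 0.721, -0.0]
wrist_force: [-0.2, 0.4, 0.9]
finger_gap: 0.0256
grip_force: 0.0
rim/gate region vs d5 6.724444444444444 bystanders vs d1 [np.float64(32.8), np.float64(3.3), np.float64(53.4)]
236 [213 217 217 218 217 217 217 217 217 217 217 203 224 216 218 214 214 214
 213 213 160 137 208 217 218 220 216 174  77  50  52 175 210 213 213 213
 212 213 212 212 212 225 226 161 130]
250 [ 82  88  90  90  88  87  85  83  86  82  75  70  67  68  73  76  74  74
  71  71  69  59 171 187 190 192 193 108  85  77  80  81  78  78 108 108
 109 111 111 113 122 123 117 114 108]
260 [ 96  97  66  61  98 104 112 116  86  84  79  66  59  74 108 104 119 128
  87  81  82  80 142 159 161 163 164 125 126  86  79  80  79  78  79  80
  80  78  79  80  79  81  79  78  95]
[212 218 219 218 218 218 218 219 218 218 218 215 215 215 217 217 217 217
 217 217 161 150 188 212 214 216 218 163  69  50  51 179 215 217 217 218
 217 217 217 217 219 231 233 205 138]
```

```bash
python3 -m jog '[[0.4,0,0,0,0],[0.4,0,0,0,0],[0.4,0,0,0,0],[0.4,0,0,0,0],[0.4,0,0,0,0]]'; python3 - <<'E'
from h import *
snap('side','d7'); a=cv2.imread('pics/d7.png').astype(int); b=cv2.imread('pics/d6.png').astype(int)
print(np.abs(a-b)[200:300,240:310].mean()); print(env.hand_in())
E
```

```text
clock: 13.65
tcp_pos: [0.5823, -0.2556, 0.2772]
orientation: [0.0, 0.693, 0.721, 0.0]
wrist_force: [0.2, -0.3, -0.6]
finger_gap: 0.0259
grip_force: 0.0
0.7223809523809523
the job is handed in; nothing more can be done
None
```

The rim hangs released on both prongs behind the shut gate, and I handed the job in at about 13.7 s with no verdict returned; estimated prong load peaked at about 12 N, and I saw no sign of bystanders moving, though the gripper and its shadow spoiled the last picture check.

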